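# Bolt the reagent chest shut

## Robot

A 7-joint arm with a two-finger parallel gripper is mounted at the origin on the work surface. World frame = base frame: x ahead of the robot, y to its left, z up, the work surface at z = 0. Lengths are in m, angles in rad, forces in N, time in s.
With the tool pointing down it reaches from about 0.425 to 0.975 m from the base axis. Payload 16.7 kg.
Tool frame: the origin (TCP) lies between the finger pads; the fingertips stand 19 mm ahead of it and the grasp point (between the pads) is the TCP (env.nose_length is the z of the fingertips in the tool frame, in m); z points along the fingers, y is the direction in which the jaws open and shut (so a half turn about z gives the same grasp; the last joint's range is limited). The gripper opens to 85 mm and grips with 20 to 120 N. Pads are 22 mm wide; open, the fingers measure 114 mm over their backs; the gripper's body (76 mm by 85 mm) begins 54 mm behind the grasp point. The pads swing forward as they close: fully open they stand 13 mm farther back than shut.
Start: joints at [-1.387, 0.426, 0.074, 1.606, -0.034, 1.111, -0.067], TCP at [0.221, 0.638, 0.23] pointing down, gripper open.
Joint ranges: [-2.85, 2.85], [-0.5, 2.14], [-1.23, 1.37], [0.21, 2.46], [-1.02, 4.16], [0.16, 2.05], [-2.73, 2.73]. Speed limits (rad/s): [1.89, 1.89, 2.39, 2.39, 3.01, 3.01, 3.01].

## Interface

Orientations are given as a 3x3 rotation matrix whose columns are the frame's x, y, z axes.
In Python, from rig import monitor, capture, job, search_frame, env gives the robot as it stands.
- The arm moves only by the shell command python3 -m creep 'ROWS' [FORCE]. ROWS is text: rows parted by semicolons, each of 7 numbers parted by spaces: the turn, a rotation vector about the tool's x, y, z normalised to -1 to 1, where 1 is 0.5 rad, then the shift along the tool's x, y, z normalised to -1 to 1, where 1 is 0.4 m, then the gripper command: -1 is shut, 1 is fully open, values between are in proportion. In form: wx wy wz x y z fingers; .... A call has 1 to 8 rows; each row is the pose to reach, as a shift and turn from the pose commanded when the call began, along the tool's axes at that moment; what a row does not reach only later rows make up. A row lasts 1/8 s, in which the tool goes at most 62.5 mm and 10.7 degrees, less where a joint would pass 70% of its speed; a pose out of reach is approached as far as the arm can. A call with a number of a shift or a turn outside -1 to 1 is refused whole. A call with a gripper value outside its range is refused whole. The fingers move at their own pace and stop on an object; FORCE is the grip in N (left out, the last holds). Time passes only in rows, so rows that repeat a pose let the fingers close. It gives the time, the measured TCP pose, the force and the opening at its end, in the units of the state.
- monitor.observe(): the state, without advancing time (a new reading comes with each control period).
- capture(name): name is "scene" or "top" or "wrist"; returns a dict with "img" (420x560x3 uint8, red, green, blue), "range_z" (420x560 float32, m along the optical axis (not along the pixel's ray), 0 where there is no reading), "fx", "fy", "cx", "cy" (pixels), "extrinsics" (4x4, takes a point from world to camera coordinates); the wrist camera has in their place "hand_eye" (4x4, takes a point from camera to tool coordinates, whose origin is the TCP and whose axes are the flange's). Camera axes: x right, y up, looking along -z (the intrinsics and any distortion apply to the point x, -y, -z); pixel columns grow to the right and rows downward; lengths in m; the calibration is good to about 2 mm. The wrist camera is an equidistant fisheye: a pixel r from the principal point sees the ray r / f radians off the axis. A picture is of the moment at which its call begins: read the wrist's pose just before it.
- job.close_job(): hands the job in, once; it reports no verdict.
Trained networks look in a picture, given as the dict that the camera call returned (one of the last four; its "shot" number tells which), for a name from the list of things; names that differ only in an ending like _2 or _b are one class to them, and where a whole thing is asked for, a point or a joint stands for the part that bears it (a point fixed in the world has none). Each returns a list of dicts, best first, with "score" (0 to 1); they miss things now and then, are a little off and sometimes report something else, mostly with a low value. They report only what shows in the picture. A call takes as long as a camera call.
- search_frame(picture, target): "at" ([x, y, z] in m, in world coordinates, good to about 4 mm: the middle of the surface that is visible of it).
The state is a dict: "t": time; "qpos": joint angles; "dq": joint speeds; "joint_torque": joint torques, N m; "position": TCP position; "tcp_rot": TCP orientation; "wrist_force": force on the tool from outside, world axes, zero at the start; "moment": the same for the moment, N m; "width": finger opening in m.
Only numpy, scipy, OpenCV 4.12 (cv2) and the standard library are available. Lean on these libraries where they do the work, as an engineer would, in place of code of your own. Each camera call takes 0.05 s, during which the arm holds its last target. There are 200 camera calls.

## Task

Lock the white reagent chest: lift the red-knobbed handle of its barrel bolt out of the parking notch, slide the bolt across, and turn the handle fully down into the notch of the brass keeper, so that it is locked when you let go. The keeper is adjustable, so find its notch by feel, and do not disturb the meter, the jar or the carton.

Things in the scene. Friction and masses are not known exactly. Their poses are not given: they have to be found in the camera images.
- case: White steel bench chest with a grey two-leaf lid, fixed to the bench: 220 (x) x 340 (y) x 110 mm high. Origin: centre of its underside; x points from its front face (towards the robot) to its back, z up. The barrel bolt lies on the lid along y near the front edge, carried by straps and a staple up to 152 mm above the bench at y = 137, -13 and -58 mm.
- axis0 (a point): Point on the bolt's axis where the handle stands at bolt travel 0 (chest frame: x = -85, y = 110, z = 140 mm). The axis runs along the chest's y; with travel the handle's foot moves from here towards -y. Axes as the chest's.
- fence (a point): Top edge of the upright fence in front of the bolt (chest frame: x = -101, y = 110, z = 160 mm), in the middle of the handle's parking place. The fence, 5 mm thick, 50 mm high, runs along y, dark steel then brass. It stops the handle at about 0.5 rad from upright except in two notches. Parking notch: 21 mm wide, bolt travel 0 to 8 mm. Axes as the chest's. Keeper notch: see bolt.
- bolt (a joint): Bolt travel in m: 0 = withdrawn, 0.1 = end; grows towards the chest's -y. Friction 3 N, stays put. Slides only with the handle clear of the notches (under 0.4 rad). The brass keeper's notch, 14 mm wide for the 9 mm rod (about 2.5 mm either way), lies at a travel of 63 to 87 mm, different each time, visible but not reported: there the handle goes down, elsewhere the fence stops it.
- knob (a point): Centre of the red ball knob, 26 mm in diameter, at the end of the steel handle rod (9 mm thick); the knob's centre is 68 mm from the bolt's axis. With the handle down it hangs 43 mm in front of the chest's front face, 140 mm above the bench; with the handle upright it is 208 mm above the bench. The ball turns in a grip and creeps a few mm along the pads as it does.
- handle (a joint): Angle of the handle about the bolt's axis in rad: 0 = upright, 1.57 = fully down, level, pointing to the chest's front (-x); it leans back to -0.35 at most. Stiff: it stays at any angle, about 1 to 2 N at the knob turns it.
- meter_mid (a point): Centre of the black hand photometer lying on the bench left (+y) of the chest, 200 x 90 x 45 mm, loose; a bystander.
- jar_mid (a point): Centre of the amber jar with a black cap, 56 mm in diameter, 90 mm high, standing loose on the bench in front of the chest's right (-y) part; a bystander.
- carton_mid (a point): Centre of the small white carton, 85 x 80 x 70 mm high, standing loose on the right (-y) lid leaf; a bystander.

How it is judged:
On the way, in this order (a step that is already met when the one before it is completed fails the run):
1. the handle is raised clear of the parking notch (value of joint handle below 0.6 rad), for 0.1 s.
2. the bolt is slid across to the keeper (value of joint bolt above 0.05 m), for 0.1 s.
At the end, for the whole second after the job is handed in: The bolt has travelled more than 55 mm, the handle is down in the keeper's notch (more than 1.35 rad from upright), and both are at rest with the robot clear (value of joint bolt above 0.055 m and value of joint handle above 1.35 rad and velocity of joint handle between -0.1 and 0.1 rad/s and velocity of joint bolt between -0.01 and 0.01 m/s); the robot touches nothing.
It fails at once if the meter was moved more than 20 mm (distance of meter_mid from where it was at the start of the episode above 0.02 m).
It fails at once if the jar was moved more than 20 mm (distance of jar_mid from where it was at the start of the episode above 0.02 m).
It fails at once if the carton was moved more than 20 mm (distance of carton_mid from where it was at the start of the episode above 0.02 m).
It also fails if it takes over 72 s, if anything falls off the work surface, if the arm or the gripper's body presses on something with over 40 N, if the wrist force passes 120 N, or if a joint passes its speed limit or range.

## Working session

There is one attempt and no reset: what is moved stays moved. The work goes in short steps, Python scripts to look and compute and a shell command to move; the robot and the scene stay as the last step left them, time stands still between calls to the robot, and variables do not carry over. Pictures are saved under pics/ and viewed, about 8 in all and at most 12, crops included, and the job is handed in when it is done.

```bash
mkdir -p pics; ls
python3 - <<'E'
from rig import monitor, capture, search_frame, env
import cv2, numpy as np
s=monitor.observe(); print({k:np.round(v,3).tolist() for k,v in s.items()})
ims=[]
for n in("scene","top"):
    p=capture(n); ims.append(p["img"]); np.savez(f"{n}0.npz",**{k:v for k,v in p.items()})
    print(n,p["fx"],p["cx"],p["cy"],np.round(p["extrinsics"],3).tolist())
    for t in("case","knob","handle","bolt","meter_mid","jar_mid","carton_mid","fence"):
        try: print(t,[(round(d["score"],2),np.round(d["at"],3).tolist()) for d in search_frame(p,t)[:2]])
        except Exception as e: print(t,e)
cv2.imwrite("pics/a.png",cv2.cvtColor(cv2.resize(np.vstack(ims),None,fx=.714,fy=.714),cv2.COLOR_RGB2BGR))
cv2.imwrite("pics/scene.png",cv2.cvtColor(ims[0],cv2.COLOR_RGB2BGR));cv2.imwrite("pics/top.png",cv2.cvtColor(ims[1],cv2.COLOR_RGB2BGR))
E
```

```text
pics
{'t': 0.0, 'qpos': [-1.388, 0.427, 0.074, 1.607, -0.034, 1.111, -0.067], 'dq': [0.001, 0.0, 0.002, 0.001, -0.001, 0.001, -0.002], 'joint_torque': [-0.001, -94.983, 3.761, -46.352, 0.019, 0.01, -0.0], 'position': [0.22, 0.638, 0.229], 'tcp_rot': [[-0.945, 0.327, -0.0], [0.327, 0.945, -0.001], [-0.0, -0.001, -1.0]], 'wrist_force': [-0.464, -0.424, 0.751], 'moment': [-0.014, 0.027, 0.022], 'width': 0.085}
scene 521.8160062014994 271.30916139234097 209.2036657610358 [[0.335, 0.942, -0.002, -0.252], [-0.794, 0.283, 0.538, 0.396], [0.507, -0.178, 0.843, -1.562], [0.0, 0.0, 0.0, 1.0]]
case [(0.88, [0.686, 0.013, 0.112])]
knob [(0.62, [0.516, 0.08, 0.142])]
handle [(0.48, [0.515, 0.076, 0.147])]
bolt [(0.62, [0.57, 0.064, 0.149])]
meter_mid [(0.83, [0.619, 0.286, 0.041])]
jar_mid [(0.77, [0.5, -0.125, 0.07])]
carton_mid [(0.68, [0.747, -0.111, 0.181])]
fence [(0.58, [0.681, 0.007, 0.111])]
top 410.1077490549926 285.0083668018429 216.75201972805937 [[-0.019, -1.0, -0.004, 0.051], [0.998, -0.019, 0.054, -0.625], [-0.055, -0.003, 0.999, -0.949], [0.0, 0.0, 0.0, 1.0]]
case [(0.77, [0.654, 0.01, 0.115]), (0.69, [0.483, -0.119, 0.091])]
knob [(0.72, [0.509, 0.077, 0.146])]
handle [(0.63, [0.51, 0.078, 0.15])]
bolt [(0.6, [0.567, 0.068, 0.147]), (0.44, [0.51, 0.075, 0.146])]
meter_mid [(0.9, [0.599, 0.292, 0.042]), (0.62, [0.507, 0.077, 0.146])]
jar_mid []
carton_mid [(0.6, [0.731, -0.103, 0.182])]
fence [(0.74, [0.653, 0.013, 0.109])]
```

View pics/a.png

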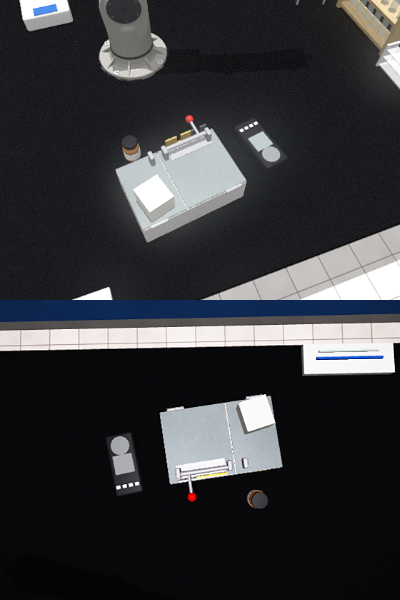

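```bash
cat > h.py <<'E'
import numpy as np, cv2
def cloud(p):
    z=p["range_z"]; v,u=np.mgrid[:z.shape[0],:z.shape[1]]
    c=np.stack([(u-p["cx"])/p["fx"]*z,-(v-p["cy"])/p["fy"]*z,-z,np.ones_like(z)],-1)
    w=c@np.linalg.inv(p["extrinsics"]).T
    return w[...,:3], z>0
E
python3 - <<'E'
from h import *
for n in("top","scene"):
    p=dict(np.load(f"{n}0.npz"));w,ok=cloud(p);im=p["img"].astype(int)
    m=ok&(abs(w[...,2]-.112)<.009)&(w[...,0]>.45)&(w[...,0]<.95)&(abs(w[...,1])<.3)&(im.min(-1)>70)
    m=cv2.morphologyEx(m.astype(np.uint8),cv2.MORPH_OPEN,np.ones((5,5)))>0
    q=w[m]; r=cv2.minAreaRect((q[:,:2]*1000).astype(np.float32)); print(n,r,np.median(q[:,2]))
    k=ok&(im[...,0]>120)&(im[...,1]<60)&(im[...,2]<60)&(abs(w[...,2]-.14)<.05);a=w[k]
    print("knob",a.mean(0),a.max(0),a.min(0),len(a))
t=cv2.imread("pics/top.png")[320-100:320+0+0,0:1] if 0 else cv2.imread("pics/top.png")
s=cv2.imread("pics/scene.png")
a=cv2.resize(t[200:290,220:370],(800,480));b=cv2.resize(s[150:240,200:310],None,fx=5,fy=5)
cv2.imwrite("pics/b.png",a)
E
```

```text
top ((669.2982177734375, -12.632598876953125), (225.3321990966797, 338.7759094238281), 7.498469352722168) 0.11171113437216307
knob [0.50038784 0.07395644 0.15427772] [0.51115505 0.08571624 0.16045747] [0.48895112 0.0630796  0.14326658] 114
scene ((669.8607788085938, -11.890884399414062), (227.3241424560547, 338.7396545410156), 7.510841369628906) 0.10893998946524475
knob [0.50701384 0.07192288 0.14398967] [0.51115248 0.08582575 0.14914606] [0.50098898 0.06209787 0.1406482 ] 9
```

View pics/b.png

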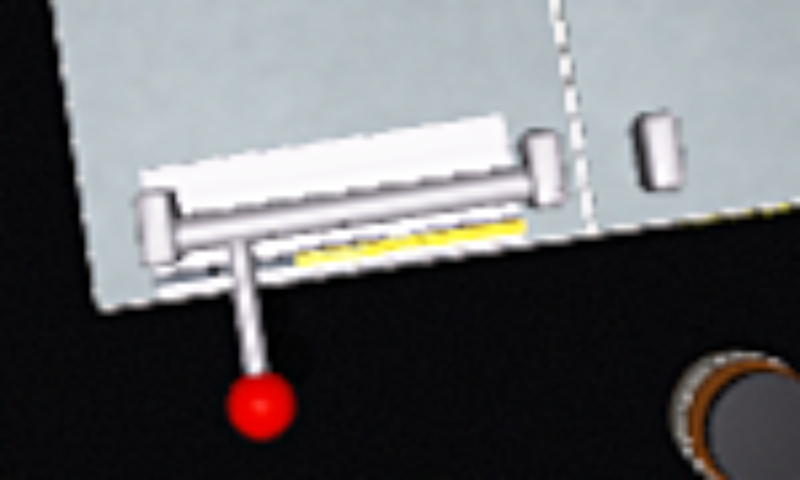

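```bash
python3 -m creep '0 0 0 -.56 -.55 -.25 1;0 0 0 -.56 -.55 -.25 1;0 0 0 -.56 -.55 -.25 1;0 0 0 -.56 -.55 -.25 1;0 0 0 -.56 -.55 -.25 1;0 0 0 -.56 -.55 -.25 1;0 0 0 -.56 -.55 -.25 1' && python3 -m creep '0 0 -.928 -.56 -.55 0 1;0 0 -.928 -.56 -.55 0 1;0 0 -.928 -.56 -.55 0 1;0 0 -.928 -.56 -.55 0 1;0 0 -.928 -.56 -.55 0 1;0 0 -.928 -.56 -.55 0 1;0 0 -.928 -.56 -.55 0 1;0 0 -.928 -.56 -.55 0 1'
python3 - <<'E'
from rig import monitor, capture, search_frame
import cv2, numpy as np
s=monitor.observe(); print({k:np.round(v,3).tolist() for k,v in s.items()})
p=capture("wrist"); np.savez("w1.npz",pos=s["position"],R=s["tcp_rot"],**p)
print(p["fx"],p["cx"],p["cy"],np.round(p["hand_eye"],3).tolist())
for t in("knob",): print(t,[(round(d["score"],2),np.round(d["at"],3).tolist()) for d in search_frame(p,t)[:2]])
cv2.imwrite("pics/w1.png",cv2.cvtColor(cv2.resize(p["img"],(800,600),interpolation=cv2.INTER_CUBIC),cv2.COLOR_RGB2BGR))
E
```

```text
t: 1.78
position: [0.3608, 0.3565, 0.3306]
tcp_rot: [[-0.945, 0.328, 0.001], [0.328, 0.945, 0.001], [-0.0, 0.001, -1.0]]
wrist_force: [-0.5, 0.3, 0.6]
width: 0.0854
t: 2.78
position: [0.4998, 0.0778, 0.3295]
tcp_rot: [[-0.991, -0.133, -0.001], [-0.133, 0.991, -0.0], [0.001, -0.0, -1.0]]
wrist_force: [-0.2, -0.2, -0.4]
width: 0.0855
{'t': 2.775, 'qpos': [-0.753, 0.054, 0.498, 1.871, -0.027, 1.224, 1.459], 'dq': [-0.004, -0.008, 0.001, 0.001, 0.003, 0.003, 0.004], 'joint_torque': [1.313, -46.45, 2.478, -48.801, 0.097, -0.011, 0.032], 'position': [0.5, 0.078, 0.329], 'tcp_rot': [[-0.991, -0.133, -0.001], [-0.133, 0.991, -0.0], [0.001, -0.0, -1.0]], 'wrist_force': [-0.249, -0.214, -0.424], 'moment': [0.038, 0.006, 0.014], 'width': 0.085}
325.19226210127806 278.03788028528476 208.50765759552894 [[-0.001, 0.949, 0.316, 0.081], [1.0, 0.001, 0.001, -0.0], [0.001, 0.316, -0.949, -0.145], [0.0, 0.0, 0.0, 1.0]]
knob [(0.87, [0.509, 0.078, 0.145])]
```

View pics/w1.png

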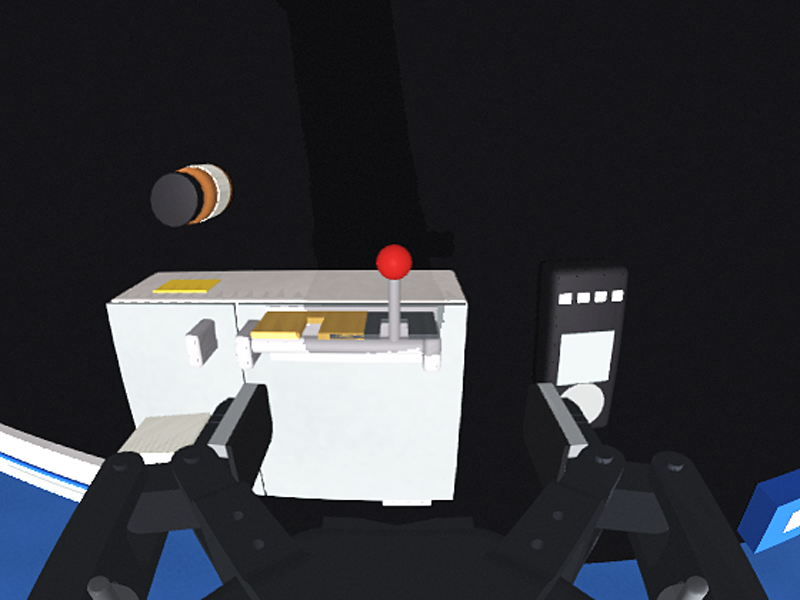

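Run:
```python
from h import *
p=np.load("w1.npz")
i=p["img"][205:265,160:320]; cv2.imwrite("pics/c.png",cv2.cvtColor(cv2.resize(i,(800,300),interpolation=cv2.INTER_CUBIC),cv2.COLOR_RGB2BGR))
```

```text
(no output)
```

View pics/c.png

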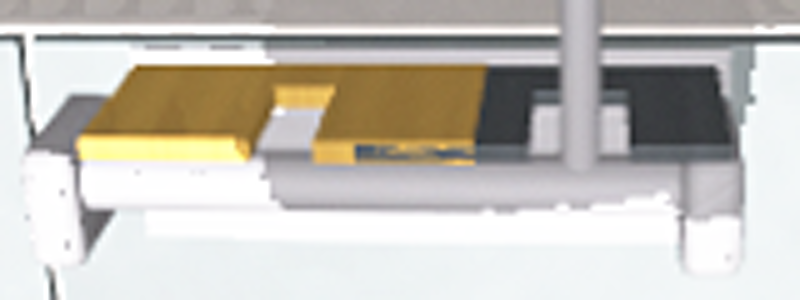

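```bash
cat >> h.py <<'E'
yaw=np.radians(7.5); C=np.array([[np.cos(yaw),-np.sin(yaw),0],[np.sin(yaw),np.cos(yaw),0],[0,0,1]]); O=np.array([.668,-.012,0])
def wray(p,u,v):
    a,b=(u-float(p["cx"]))/float(p["fx"]),(v-float(p["cy"]))/float(p["fy"]); r=np.hypot(a,b)
    d=np.array([a,b,0])*np.sin(r)/r+[0,0,np.cos(r)]; d=d*[1,-1,-1]
    H=p["hand_eye"];R=p["R"]
    return p["pos"]+R@H[:3,3], R@H[:3,:3]@d
E
python3 - <<'E'
from h import *
p=np.load("w1.npz")
for n,cu,cv in [("brass L",80,137),("notch L",238,137),("notch R",318,140),("brass/steel",476,143),("park L",528,147),("park R",630,150),("rod",582,100)]:
    o,d=wray(p,160+cu/5-.4,205+cv/5-.4); o=C.T@(o-O);d=C.T@d
    t=(-.1035-o[0])/d[0] if n!="rod" else (-.1035-o[0])/d[0]; print(n,np.round((o+t*d)*1000,1), "at z160:",np.round((o+(.16-o[2])/d[2]*d)*1000,1))
im=p["img"].astype(int); k=np.argwhere((im[...,0]>150)&(im[...,1]<60)&(im[...,2]<60)); m=(k.min(0)+k.max(0))/2;print(m,len(k))
o,d=wray(p,m[1],m[0]); o=C.T@(o-O);d=C.T@d; print("knob",np.round((o+(.14-o[2])/d[2]*d)*1000,1))
E
```

```text
brass L [-103.5   -1.3  159.1] at z160: [-103.9   -1.   160. ]
notch L [-103.5   34.1  157.8] at z160: [-104.4   34.7  160. ]
notch R [-103.5   51.8  158.9] at z160: [-104.   52.  160.]
brass/steel [-103.5   85.7  159.8] at z160: [-103.6   85.7  160. ]
park L [-103.5   96.7  161.9] at z160: [-102.7   96.6  160. ]
park R [-103.5  117.9  163.3] at z160: [-102.1  118.   160. ]
rod [-103.5  107.8  134.6] at z160: [-113.3  107.9  160. ]
[183. 275.] 443
knob [-152.8  106.8  140. ]
```

```bash
python3 -m creep '0 0 0 -.005 -.01 .2 1;0 0 0 -.005 -.01 .3 .3;0 0 0 -.005 -.01 .4 .2;0 0 0 -.005 -.01 .474 .2;0 0 0 -.005 -.01 .474 .1;0 0 0 -.005 -.01 .474 .1' 30
python3 - <<'E'
from rig import monitor, capture, search_frame
from h import *
s=monitor.observe(); print(np.round(C.T@(s["position"]-O)*1000,1),s["wrist_force"],s["width"])
p=capture("wrist"); 
cv2.imwrite("pics/w2.png",cv2.cvtColor(p["img"],cv2.COLOR_RGB2BGR))
E
```

```text
t: 3.62
position: [0.5032, 0.0726, 0.1415]
tcp_rot: [[-0.991, -0.131, 0.001], [-0.131, 0.991, 0.0], [-0.001, 0.0, -1.0]]
wrist_force: [0.3, 0.3, 0.5]
width: 0.0468
[-152.4  105.4  141.5] [0.28601408 0.30893906 0.46180051] 0.04678708804565539
```

View pics/w2.png

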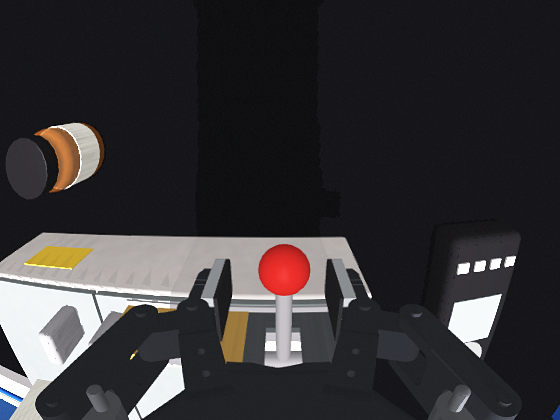

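```bash
python3 -m creep '0 0 0 0 0.002 0 -.4;0 0 0 0 .002 0 -.6;0 0 0 0 .002 0 -.8;0 0 0 0 .002 0 -1;0 0 0 0 .002 0 -1;0 0 0 0 .002 0 -1' 30
```

```text
t: 4.42
position: [0.503, 0.0729, 0.1406]
tcp_rot: [[-0.991, -0.131, 0.001], [-0.131, 0.991, 0.0], [-0.001, 0.0, -1.0]]
wrist_force: [3.7, 2.8, 0.3]
width: 0.0232
```

Run:
```python
from rig import monitor, capture
from h import *
s=monitor.observe(); print(np.round(C.T@(s["position"]-O)*1000,1),s["wrist_force"],s["width"])
p=capture("wrist"); im=p["img"].astype(int); k=np.argwhere((im[...,0]>150)&(im[...,1]<60)&(im[...,2]<60)); print((k.min(0)+k.max(0))/2,k.max(0)-k.min(0))
cv2.imwrite("pics/w3.png",cv2.cvtColor(cv2.resize(p["img"][190:350,180:390],None,fx=3,fy=3),cv2.COLOR_RGB2BGR))
```

```text
[-152.5  105.7  140.6] [3.68185628 2.76408275 0.33381335] 0.023170700927583558
[269. 278.] [50 46]
```

View pics/w3.png

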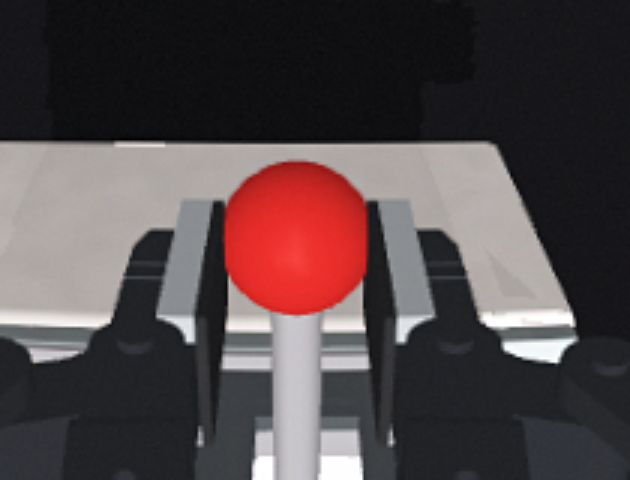

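```bash
python3 -m creep '0 0 0 -.006 .002 -.0455 -1;0 0 0 -.0185 .002 -.0771 -1;0 0 0 -.0368 .002 -.1057 -1;0 0 0 -.0605 .002 -.13 -1;0 0 0 -.0885 .002 -.1492 -1;0 0 0 -.1117 .002 -.1597 -1;0 0 0 -.1362 .002 -.1666 -1;0 0 0 -.1362 .002 -.1666 -1' 30
python3 - <<'E'
from rig import monitor
from h import *
s=monitor.observe(); print(np.round(C.T@(s["position"]-O)*1000,1),np.round(C.T@s["wrist_force"],1),s["width"])
E
```

```text
t: 5.48
position: [0.557, 0.0807, 0.2068]
tcp_rot: [[-0.991, -0.131, -0.0], [-0.131, 0.991, -0.0], [0.0, -0.0, -1.0]]
wrist_force: [0.3, 0.0, -0.2]
width: -0.0002
[-97.9 106.4 206.8] [ 0.3 -0.  -0.2] -0.0002165845842625807
```

Run:
```python
from rig import monitor, capture, search_frame
from h import *
s=monitor.observe()
p=capture("wrist"); np.savez("w4.npz",pos=s["position"],R=s["tcp_rot"],**p)
a=p["img"];b=capture("scene")["img"][150:240,200:320]
print([(round(d["score"],2),np.round(C.T@(d["at"]-O),3).tolist()) for d in search_frame(p,"knob")[:2]])
cv2.imwrite("pics/w4.png",cv2.cvtColor(np.vstack([a,np.pad(cv2.resize(b,(240,180)),((0,0),(0,320),(0,0)))]),cv2.COLOR_RGB2BGR))
```

```text
[(0.56, [-0.144, 0.111, 0.156])]
```

View pics/w4.png

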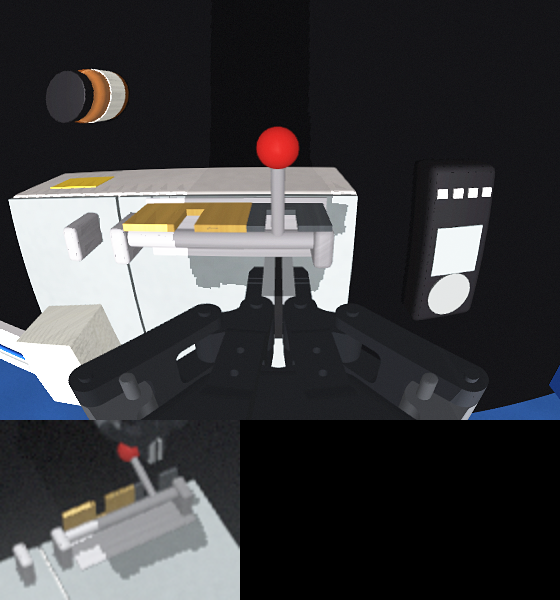

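Run:
```python
from h import *
from scipy.optimize import minimize_scalar as M
p=np.load("w4.npz");im=p["img"].astype(int); k=np.argwhere((im[...,0]>130)&(im[...,1]<60)&(im[...,2]<60)); m=(k.min(0)+k.max(0))/2;print(m,k.max(0)-k.min(0))
o,d=wray(p,m[1],m[0]); o=C.T@(o-O);d=C.T@d
for th in (.9,1,1.1,1.2,1.3,1.4,1.5,1.57):
    z=.14+.068*np.cos(th);q=o+(z-o[2])/d[2]*d; print(th,np.round(q*1000,1),"arc x",round((-.085-.068*np.sin(th))*1000,1))
```

```text
[147.5 277.5] [41 41]
0.9 [-155.7  105.4  182.3] arc x -138.3
1 [-154.9  105.4  176.7] arc x -142.2
1.1 [-154.1  105.4  170.8] arc x -145.6
1.2 [-153.3  105.3  164.6] arc x -148.4
1.3 [-152.4  105.3  158.2] arc x -150.5
1.4 [-151.5  105.3  151.6] arc x -152.0
1.5 [-150.6  105.3  144.8] arc x -152.8
1.57 [-150.   105.3  140.1] arc x -153.0
```

```bash
python3 -m creep '0 0 0 .1335 -.0025 0 .1;0 0 0 .1335 -.0025 0 .1;0 0 0 .1335 -.0025 0 .1;0 0 0 .1335 -.0025 .1395 .1;0 0 0 .1335 -.0025 .1395 .1;0 0 0 .1335 -.0025 .1395 -.3;0 0 0 .1335 -.0025 .1395 -1;0 0 0 .1335 -.0025 .1395 -1' 80
python3 -m creep '0 0 0 0 0 0 -1;0 0 0 0 0 0 -1;0 0 0 0 0 0 -1' 80
python3 - <<'E'
from rig import monitor, capture
from h import *
s=monitor.observe(); print(np.round(C.T@(s["position"]-O)*1000,1),np.round(C.T@s["wrist_force"],1),s["width"])
p=capture("wrist"); im=p["img"].astype(int); k=np.argwhere((im[...,0]>130)&(im[...,1]<60)&(im[...,2]<60)); print((k.min(0)+k.max(0))/2,k.max(0)-k.min(0))
E
```

```text
t: 6.62
position: [0.5044, 0.0728, 0.1524]
tcp_rot: [[-0.991, -0.131, 0.002], [-0.131, 0.991, 0.001], [-0.002, 0.0, -1.0]]
wrist_force: [0.8, -1.1, 0.3]
width: 0.0203
t: 7.0
position: [0.5041, 0.0728, 0.1515]
tcp_rot: [[-0.991, -0.131, 0.001], [-0.131, 0.991, 0.0], [-0.001, 0.0, -1.0]]
wrist_force: [3.6, 0.0, 1.5]
width: 0.0206
[-151.4  105.5  151.5] [ 3.6 -0.5  1.5] 0.02064742503943374
[269. 278.] [50 42]
```

```bash
python3 -m creep '0 0 0 -.0018 0 -.008 -1;0 0 0 -.0037 0 -.0166 -1;0 0 0 -.0063 0 -.0246 -1;0 0 0 -.0091 0 -.0327 -1;0 0 0 -.0125 0 -.0405 -1;0 0 0 -.016 0 -.0482 -1;0 0 0 -.016 0 -.0482 -1' 80
python3 - <<'E'
from rig import monitor, capture
from h import *
s=monitor.observe(); print(np.round(C.T@(s["position"]-O)*1000,1),np.round(C.T@s["wrist_force"],1),s["width"])
p=capture("wrist"); im=p["img"].astype(int); k=np.argwhere((im[...,0]>130)&(im[...,1]<60)&(im[...,2]<60)); print((k.min(0)+k.max(0))/2,k.max(0)-k.min(0))
E
```

```text
t: 7.92
position: [0.5092, 0.0734, 0.1705]
tcp_rot: [[-0.991, -0.131, -0.002], [-0.131, 0.991, -0.0], [0.002, 0.0, -1.0]]
wrist_force: [-0.3, 0.8, 1.6]
width: 0.0012
[-146.3  105.4  170.5] [-0.2  0.8  1.6] 0.0012208339981842698
[251.5 277.5] [47 47]
```

```bash
python3 -c "
from rig import env; print(env.nose_length,[a for a in dir(env) if a[0]!='_'])"
python3 -m creep '0 0 0 0.0105 0 -.05 .1;0 0 0 .0105 0 -.05 .1;0 0 0 .0105 0 -.05 .1;0 0 0 .0105 0 .069 .1;0 0 0 .0105 0 .069 .1;0 0 0 .0105 0 .069 .1' 40
python3 - <<'E'
from rig import monitor, capture
from h import *
s=monitor.observe(); print(np.round(C.T@(s["position"]-O)*1000,1),np.round(C.T@s["wrist_force"],1),s["width"])
p=capture("wrist"); im=p["img"].astype(int); k=np.argwhere((im[...,0]>130)&(im[...,1]<60)&(im[...,2]<60)); print((k.min(0)+k.max(0))/2,k.max(0)-k.min(0))
cv2.imwrite("pics/w5.png",cv2.cvtColor(p["img"][150:400,100:460],cv2.COLOR_RGB2BGR))
E
```

```text
0.019 ['MotionError', 'nose_length']
t: 8.72
position: [0.5061, 0.0728, 0.1436]
tcp_rot: [[-0.991, -0.13, -0.0], [-0.13, 0.991, -0.0], [0.0, -0.0, -1.0]]
wrist_force: [0.4, 0.4, 0.1]
width: 0.0471
[-149.4  105.2  143.6] [0.5 0.4 0.1] 0.047074671116835845
[282.5 278.5] [53 55]
```

View pics/w5.png

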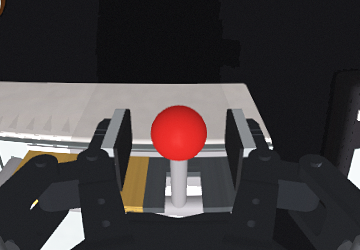

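```bash
python3 -m creep '0 0 0 0 0 0 -.4;0 0 0 0 0 0 -.7;0 0 0 0 0 0 -1;0 0 0 0 0 0 -1;0 0 0 0 0 0 -1' 40
python3 - <<'E'
from rig import monitor, capture
from h import *
s=monitor.observe(); print(np.round(C.T@(s["position"]-O)*1000,1),np.round(C.T@s["wrist_force"],1),s["width"])
p=capture("wrist"); im=p["img"].astype(int); k=np.argwhere((im[...,0]>130)&(im[...,1]<60)&(im[...,2]<60)); print((k.min(0)+k.max(0))/2,k.max(0)-k.min(0))
E
```

```text
t: 9.4
position: [0.506, 0.073, 0.143]
tcp_rot: [[-0.991, -0.131, 0.0], [-0.131, 0.991, 0.0], [-0.0, -0.0, -1.0]]
wrist_force: [2.7, 0.0, -0.2]
width: 0.0232
[-149.5  105.5  143. ] [ 2.7 -0.3 -0.2] 0.023232333795705565
[281.5 278. ] [53 52]
```

```bash
python3 -m creep '0 0 0 -.0025 0 -.008 -1;0 0 0 -.0054 0 -.0161 -1;0 0 0 -.0088 0 -.0239 -1;0 0 0 -.0123 0 -.0316 -1;0 0 0 -.0165 0 -.039 -1;0 0 0 -.0208 0 -.0464 -1;0 0 0 -.0208 0 -.0464 -1' 40
python3 - <<'E'
from rig import monitor, capture
from h import *
s=monitor.observe(); print(np.round(C.T@(s["position"]-O)*1000,1),np.round(C.T@s["wrist_force"],1),s["width"])
p=capture("wrist"); im=p["img"].astype(int); k=np.argwhere((im[...,0]>130)&(im[...,1]<60)&(im[...,2]<60)); print((k.min(0)+k.max(0))/2,k.max(0)-k.min(0))
E
```

```text
t: 10.32
position: [0.5145, 0.0741, 0.1618]
tcp_rot: [[-0.991, -0.131, 0.001], [-0.131, 0.991, 0.0], [-0.001, -0.0, -1.0]]
wrist_force: [3.0, -1.3, -2.5]
width: 0.0233
[-141.   105.4  161.8] [ 2.8 -1.7 -2.5] 0.023281274794471767
[275.5 278. ] [53 50]
```

```bash
python3 -m creep '0 0 0 -.0099 0 -.0115 -1;0 0 0 -.0211 0 -.0225 -1;0 0 0 -.0335 0 -.033 -1;0 0 0 -.0471 0 -.042 -1;0 0 0 -.0471 0 -.042 -1' 40
python3 - <<'E'
from rig import monitor, capture
from h import *
s=monitor.observe(); print(np.round(C.T@(s["position"]-O)*1000,1),np.round(C.T@s["wrist_force"],1),s["width"])
p=capture("wrist"); im=p["img"].astype(int); k=np.argwhere((im[...,0]>130)&(im[...,1]<60)&(im[...,2]<60)); print((k.min(0)+k.max(0))/2,k.max(0)-k.min(0))
E
```

```text
t: 11.0
position: [0.5333, 0.0768, 0.1788]
tcp_rot: [[-0.991, -0.131, 0.001], [-0.131, 0.991, 0.0], [-0.001, 0.0, -1.0]]
wrist_force: [1.4, -0.0, -1.1]
width: -0.0
[-121.9  105.6  178.8] [ 1.3 -0.2 -1.1] -4.166281638626385e-05
[229.5 278.5] [53 51]
```

```bash
python3 -m creep '0 0 0 0 0 -.09 -1;0 0 0 .14 0 -.09 -1;0 0 0 .14 0 -.09 -1;0 0 0 .14 0 .035 -1;0 0 0 .14 0 .035 -1;0 0 0 .12 0 .035 -1;0 0 0 .10 0 .025 -1;0 0 0 .09 0 .02 -1' 40
python3 - <<'E'
from rig import monitor, capture
from h import *
s=monitor.observe(); print(np.round(C.T@(s["position"]-O)*1000,1),np.round(C.T@s["wrist_force"],1),s["width"])
p=capture("wrist"); im=p["img"].astype(int); k=np.argwhere((im[...,0]>130)&(im[...,1]<60)&(im[...,2]<60)); print((k.min(0)+k.max(0))/2,k.max(0)-k.min(0))
cv2.imwrite("pics/w6.png",cv2.cvtColor(p["img"][100:400,100:460],cv2.COLOR_RGB2BGR))
E
```

```text
t: 12.05
position: [0.4914, 0.0709, 0.17]
tcp_rot: [[-0.991, -0.13, -0.014], [-0.13, 0.991, -0.001], [0.014, 0.001, -1.0]]
wrist_force: [-55.0, -5.7, 29.6]
width: -0.0003
[-164.2  105.3  170. ] [-55.3   1.5  29.6] -0.000254215989942563
[340. 278.] [4 8]
```

View pics/w6.png

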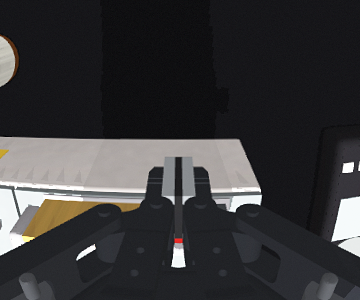

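```bash
python3 -m creep '0 0 0 .04 0 0 -1;0 0 0 .08 0 -.05 -1;0 0 0 .08 0 -.2 -1;0 0 0 .08 0 -.2 -1;0 0 0 .08 0 -.2 -1' 40
python3 - <<'E'
from rig import monitor, capture, search_frame
from h import *
s=monitor.observe(); print(np.round(C.T@(s["position"]-O)*1000,1),np.round(C.T@s["wrist_force"],1),s["width"])
p=capture("wrist"); q=dict(p);q.update(pos=s["position"],R=s["tcp_rot"])
im=p["img"].astype(int); k=np.argwhere((im[...,0]>130)&(im[...,1]<60)&(im[...,2]<60)); m=(k.min(0)+k.max(0))/2;print(m,k.max(0)-k.min(0))
o,d=wray(q,m[1],m[0]); o=C.T@(o-O);d=C.T@d
for th in (.4,.6,.8,1,1.2,1.4,1.57):
    z=.14+.068*np.cos(th);e=o+(z-o[2])/d[2]*d; print(th,np.round(e*1000,1),"arc x",round((-.085-.068*np.sin(th))*1000,1))
for n in("scene","top","wrist"):
    if n!="wrist": p=capture(n)
    print(n,[(round(d["score"],2),np.round(C.T@(d["at"]-O),3).tolist()) for d in search_frame(p,"knob")[:2]])
z=q["range_z"]; print("range at knob",z[int(m[0]),int(m[1])])
cv2.imwrite("pics/w7.png",cv2.cvtColor(q["img"],cv2.COLOR_RGB2BGR))
E
```

```text
t: 12.72
position: [0.466, 0.0679, 0.2514]
tcp_rot: [[-0.991, -0.131, 0.002], [-0.131, 0.991, 0.001], [-0.002, 0.001, -1.0]]
wrist_force: [-0.1, -0.4, -0.3]
width: -0.0002
[-189.8  105.5  251.4] [-0.1 -0.4 -0.3] -0.00020404801285341066Traceback (most recent call last):
  File "<stdin>", line 5, in <module>
    return umr_minimum(a, axis, None, out, keepdims, initial, where)
ValueError: zero-size array to reduction operation minimum which has no identity
```

```bash
cat > look.py <<'E'
import sys
from rig import monitor, capture, search_frame
from h import *
s=monitor.observe(); print(np.round(C.T@(s["position"]-O)*1000,1),np.round(C.T@s["wrist_force"],1),round(s["width"],4))
p=capture("wrist"); q=dict(p);q.update(pos=s["position"],R=s["tcp_rot"]); np.savez("last.npz",**q)
if len(sys.argv)>1: cv2.imwrite(sys.argv[1],cv2.cvtColor(q["img"],cv2.COLOR_RGB2BGR))
im=p["img"].astype(int); k=np.argwhere((im[...,0]>130)&(im[...,1]<60)&(im[...,2]<60)); m=(k.min(0)+k.max(0))/2;print(m,k.max(0)-k.min(0))
o,d=wray(q,m[1],m[0]); o=C.T@(o-O);d=C.T@d
# angle where the ray passes the arc
th=np.linspace(-.35,1.6,400); z=.14+.068*np.cos(th); e=o+((z-o[2])/d[2])[:,None]*d; err=e[:,0]-(-.085-.068*np.sin(th))
i=np.argsort(abs(err))[:1]; print("theta",th[i],"err mm",err[i]*1000,"ball",np.round(e[i]*1000,1)); j=np.where(np.diff(np.sign(err)))[0]; print("crossings",th[j])
v,u=np.round(m).astype(int); z=q["range_z"][v,u]
# range along the optical axis
r=np.hypot((u-p["cx"])/p["fx"],(v-p["cy"])/p["fy"]); print("front of ball by depth",np.round((o+d*(z/np.cos(r)+.013))*1000,1))
print([(round(d["score"],2),np.round(C.T@(d["at"]-O)*1000,0).tolist()) for d in search_frame(p,"knob")[:1]])
E
python3 -m creep '0 0 0 -.15 0 -.05 -1;0 0 0 -.15 0 -.05 -1;0 0 0 -.15 0 -.05 -1' ; python3 look.py pics/w7.png
```

```text
t: 13.15
position: [0.5244, 0.0751, 0.2693]
tcp_rot: [[-0.991, -0.13, -0.002], [-0.13, 0.991, -0.001], [0.002, -0.001, -1.0]]
wrist_force: [-0.8, -1.0, -0.7]
width: 0.0001
[-131.   105.1  269.3] [-0.9 -0.8 -0.7] 0.0001
[199.5 279. ] [33 32]
theta [0.95488722] err mm [-0.09759022] ball [[-140.6  104.9  179.3]]
crossings [0.95488722]
front of ball by depth [-141.   104.9  180.5]
[(0.89, [-137.0, 107.0, 183.0])]
```

View pics/w7.png

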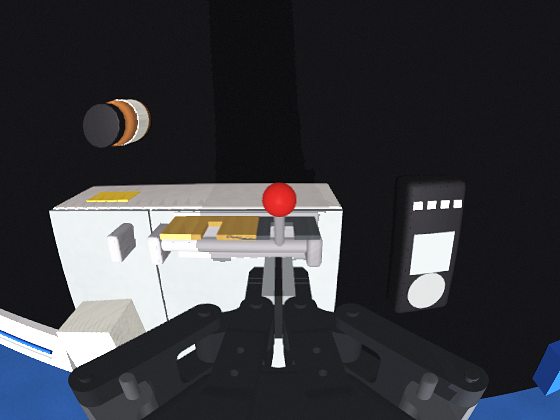

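```bash
python3 -m creep '0 0 0 .09 0 .05 -1;0 0 0 .09 0 .15 -1;0 0 0 .09 0 .26 -1;0 0 0 .09 0 .26 -1;0 0 0 .09 0 .26 -1' && python3 -m creep '0 0 0 -.008 0 -.005 -1;0 0 0 -.016 0 -.018 -1;0 0 0 -.028 0 -.033 -1;0 0 0 -.041 0 -.046 -1'; python3 -c "
from rig import monitor
from h import *
s=monitor.observe(); print(np.round(C.T@(s['position']-O)*1000,1),np.round(C.T@s['wrist_force'],1))"
```

```text
t: 13.88
position: [0.4895, 0.0708, 0.1676]
tcp_rot: [[-0.991, -0.13, 0.001], [-0.13, 0.991, 0.0], [-0.001, 0.0, -1.0]]
wrist_force: [0.1, -0.2, 0.6]
width: -0.0002
t: 14.38
position: [0.5048, 0.0729, 0.1863]
tcp_rot: [[-0.991, -0.131, -0.001], [-0.131, 0.991, 0.001], [0.001, 0.001, -1.0]]
wrist_force: [-6.6, -0.2, 3.3]
width: 0.0
[-150.7  105.5  186.3] [-6.6  0.6  3.3]
```

```bash
python3 -m creep '0 0 0 -.014 0 -.011 -1;0 0 0 -.029 0 -.021 -1;0 0 0 -.044 0 -.029 -1;0 0 0 -.06 0 -.035 -1;0 0 0 -.077 0 -.039 -1;0 0 0 -.077 0 -.039 -1;0 0 0 -.06 0 -.039 -1;0 0 0 0 0 -.1 -1'; python3 -c "
from rig import monitor
from h import *
s=monitor.observe(); print(np.round(C.T@(s['position']-O)*1000,1),np.round(C.T@s['wrist_force'],1))"
```

```text
t: 15.38
position: [0.5043, 0.0727, 0.2235]
tcp_rot: [[-0.991, -0.131, -0.002], [-0.131, 0.991, -0.002], [0.003, -0.002, -1.0]]
wrist_force: [0.0, 0.5, 1.9]
width: -0.0004
[-151.2  105.3  223.5] [0.1 0.5 1.9]
```

```bash
python3 -m creep '0 0 0 0 0 -.104 0.1;0 0 0 -.1375 0 -.104 .1;0 0 0 -.1375 0 -.104 .1;0 0 0 -.1375 0 -.104 .1'; python3 look.py pics/w8.png
```

```text
t: 15.88
position: [0.5592, 0.0798, 0.2657]
tcp_rot: [[-0.991, -0.13, -0.001], [-0.13, 0.991, -0.001], [0.001, -0.001, -1.0]]
wrist_force: [0.0, -0.2, 0.3]
width: 0.0471
[-95.9 105.2 265.7] [-0.  -0.2  0.3] 0.0471
[230.5 279. ] [37 36]
theta [0.11917293] err mm [-0.11444201] ball [[-93.2 105.  207.5]]
crossings [0.11917293]
front of ball by depth [-94.  105.  209.5]
[]
```

View pics/w8.png

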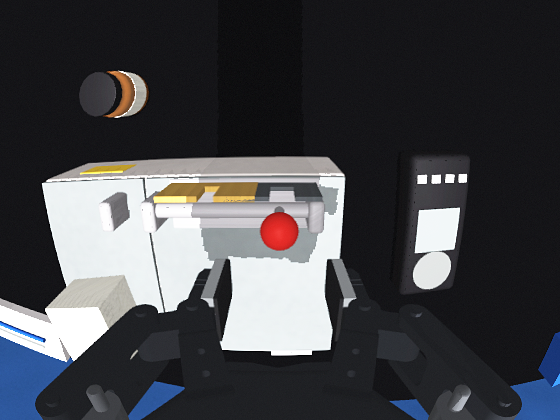

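```bash
cat > prof.py <<'E'
from h import *
import sys
def proj(p,P):
    X=np.linalg.inv(p["hand_eye"])@np.r_[p["R"].T@(C@P+O-p["pos"]),1]; a=np.array([X[0],-X[1],-X[2]]); n=np.hypot(a[0],a[1]); r=np.arctan2(n,a[2])
    return float(p["cx"])+float(p["fx"])*r*a[0]/n, float(p["cy"])+float(p["fy"])*r*a[1]/n
for f in sys.argv[1:]:
    p=np.load(f)
    for z in(.160,.155,.150):
        ys=np.arange(-5,125,1.)/1000; s=""
        for y in ys:
            u,v=proj(p,np.array([-.1035,y,z])); c=cv2.getRectSubPix(p["img"],(1,1),(u,v))[0,0].astype(int)
            s+="B" if c[0]-c[2]>45 else ("k" if c.max()<90 else ("." if c.min()>90 else "?"))
        print(f,z,s)
E
python3 prof.py w1.npz last.npz w4.npz
```

```text
w1.npz 0.16 ....BBBBBBBBBBBBBBBBBBBBBBBBBBBBBBBBBBBBBBBB............BBBBBBBBBBBBBBBBBBBBBBBBBBBBBBBBBBBkkkkkkkkkk?......................kkkkkk
w1.npz 0.155 ....BBBBBBBBBBBBBBBBBBBBBBBBBBBBBBBBBBBBBBBB............BBBBBBBBBBBBBBBBBBBBBBBBBBBBBBBBBB?kkkkkkkkkkk......................kkkkkk
w1.npz 0.15 ....BBBBBBBBBBBBBBBBBBBBBBBBBBBBBBBBBBBBBBBB............BBBBBBBBBBBBBBBBBBBBBBBBBBBBBBBBBB?kkkkkkkkkkk......................kkkkkk
last.npz 0.16 ....BBBBBBBBBBBBBBBBBBBBBBBBBBBBBBBBBBBBBBBBBB..........BBBBBBBBBBBBBBBBBBBBBBBBBBBBBBBBBBBkkkkkkkkkkk.....................kkkkkkk
last.npz 0.155 ...BBBBBBBBBBBBBBBBBBBBBBBBBBBBBBBBBBBBBBBBBBB..........BBBBBBBBBBBBBBBBBBBBBBBBBBBBBBBBBBBkkkkkkkkkkk.....................kkkkkkk
last.npz 0.15 ....BBBBBBBBBBBBBBBBBBBBBBBBBBBBBBBBBBBBBBBBBB..........BBBBBBBBBBBBBBBBBBBBBBBBBBBBBBBBBBBkkkkkkkkkkk.....................kkkkkkk
w4.npz 0.16 ...BBBBBBBBBBBBBBBBBBBBBBBBBBBBBBBBBBBBBBBBBBB..........BBBBBBBBBBBBBBBBBBBBBBBBBBBBBBBBBBBkkkkkkkkkkk.....................kkkkkkk
w4.npz 0.155 ....BBBBBBBBBBBBBBBBBBBBBBBBBBBBBBBBBBBBBBBBBB..........BBBBBBBBBBBBBBBBBBBBBBBBBBBBBBBBBB?kkkkkkkkkkk.....................kkkkkkk
w4.npz 0.15 ....BBBBBBBBBBBBBBBBBBBBBBBBBBBBBBBBBBBBBBBBBB..........BBBBBBBBBBBBBBBBBBBBBBBBBBBBBBBBBBBkkkkkkkkkkk.....................kkkkkkk
```

```bash
python3 -m creep '0 0 0 -.007 0 .05 .1;0 0 0 -.007 0 .1 .1;0 0 0 -.007 0 .17 0;0 0 0 -.007 0 .17 -.2;0 0 0 -.007 0 .17 -1;0 0 0 -.007 0 .17 -1;0 0 0 -.007 0 .17 -1' 30; python3 -c "
from rig import monitor
from h import *
s=monitor.observe(); print(np.round(C.T@(s['position']-O)*1000,1),np.round(C.T@s['wrist_force'],1))"
```

```text
t: 16.85
position: [0.5629, 0.0805, 0.199]
tcp_rot: [[-0.991, -0.131, 0.001], [-0.131, 0.991, 0.0], [-0.001, 0.0, -1.0]]
wrist_force: [-0.3, -0.2, 0.5]
width: 0.0236
[-92.1 105.4 199. ] [-0.3 -0.2  0.5]
```

```bash
python3 -m creep '0 0 0 0 -.02 0 -1;0 0 0 0 -.05 0 -1;0 0 0 0 -.08 0 -1;0 0 0 0 -.11 0 -1;0 0 0 0 -.14 0 -1;0 0 0 0 -.154 0 -1;0 0 0 0 -.154 0 -1' 30; python3 -c "
from rig import monitor
from h import *
s=monitor.observe(); print(np.round(C.T@(s['position']-O)*1000,1),np.round(C.T@s['wrist_force'],1),s['width'])"
```

```text
t: 17.73
position: [0.5714, 0.0181, 0.1989]
tcp_rot: [[-0.992, -0.13, 0.001], [-0.13, 0.992, -0.0], [-0.001, -0.001, -1.0]]
wrist_force: [-0.1, -3.0, 6.0]
width: 0.0239
[-91.8  42.4 198.9] [-0.5 -3.   6. ] 0.023884410567995833
```

```bash
python3 -m creep '0 0 0 0 0 0 -.2;0 0 0 0 0 0 .1;0 0 0 0 0 -.1 .1;0 0 0 0 0 -.17 .1;0 0 0 0 0 -.17 .1' 30; python3 look.py; python3 prof.py last.npz
```

```text
t: 18.35
position: [0.5717, 0.0194, 0.2681]
tcp_rot: [[-0.991, -0.131, 0.003], [-0.131, 0.991, 0.001], [-0.003, 0.0, -1.0]]
wrist_force: [0.4, -0.0, -1.2]
width: 0.0472
[-91.4  43.7 268.1] [ 0.4 -0.1 -1.2] 0.0472
[224.5 276. ] [37 36]
theta [0.09962406] err mm [-0.10538272] ball [[-91.9  41.6 207.7]]
crossings [0.09962406]
front of ball by depth [-92.7  41.6 209.7]
[(0.94, [-92.0, 43.0, 213.0])]
last.npz 0.16 ....BBBBBBBBBBBBBBBBBBBBBBBBBBBBBBBBBBBBBBB.............BBBBBBBBBBBBBBBBBBBBBBBBBBBBBBBBBBBkk...........................?kk.......
last.npz 0.155 ....BBBBBBBBBBBBBBBBBBBBBBBBBBBBBBBBBBBBBBB.............BBBBBBBBBBBBBBBBBBBBBBBBBBBBBBBBBBBkkkkkkkkkkk..................kkkkkkkkkk
last.npz 0.15 ....BBBBBBBBBBBBBBBBBBBBBBBBBBBBBBBBBBBBBBB.............BBBBBBBBBBBBBBBBBBBBBBBBBBBBBBBBBBBkkkkkkkkkk...................?kkkkkkkkk
```

```bash
python3 -m creep '0 0 0 0 .0025 .1 .1;0 0 0 0 .0025 .17 .1;0 0 0 0 .0025 .17 -.2;0 0 0 0 .0025 .17 -.3;0 0 0 0 .0025 .17 -1;0 0 0 0 .0025 .17 -1;0 0 0 0 .0025 .17 -1;0 0 0 0 .0025 .17 -1' 30; python3 -c "
from rig import monitor
from h import *
s=monitor.observe(); print(np.round(C.T@(s['position']-O)*1000,1),np.round(C.T@s['wrist_force'],1),s['width'])"
```

```text
t: 19.45
position: [0.5711, 0.0202, 0.1992]
tcp_rot: [[-0.991, -0.131, 0.001], [-0.131, 0.991, 0.0], [-0.001, 0.0, -1.0]]
wrist_force: [-1.5, -3.6, 6.7]
width: 0.0235
[-91.9  44.6 199.2] [-2.  -3.3  6.7] 0.023544445213781923
```

```bash
python3 -m creep '0 0 0 0 0 0 -.2;0 0 0 0 0 0 .1;0 0 0 0 0 -.1 .1;0 0 0 0 0 -.17 .1;0 0 0 0 0 -.17 .1' 30; python3 look.py; python3 prof.py last.npz
```

```text
t: 20.08
position: [0.5716, 0.0206, 0.2682]
tcp_rot: [[-0.991, -0.131, 0.003], [-0.131, 0.991, 0.001], [-0.003, 0.001, -1.0]]
wrist_force: [-0.1, -0.5, -1.0]
width: 0.047
[-91.3  44.9 268.2] [-0.1 -0.5 -1. ] 0.047
[224.5 277.5] [37 37]
theta [0.09962406] err mm [0.01508296] ball [[-91.7  43.8 207.7]]
crossings [0.09473684]
front of ball by depth [-92.5  43.8 209.5]
[(0.56, [-96.0, 47.0, 215.0])]
last.npz 0.16 ....BBBBBBBBBBBBBBBBBBBBBBBBBBBBBBBBBBBBBBB.............BBBBBBBBBBBBBBBBBBBBBBBBBBBBBBBBBBBkk...........................kkkk......
last.npz 0.155 ....BBBBBBBBBBBBBBBBBBBBBBBBBBBBBBBBBBBBBBB..............BBBBBBBBBBBBBBBBBBBBBBBBBBBBBBBBBBkkkkkkkkkk....................kkkkkkkkk
last.npz 0.15 ....BBBBBBBBBBBBBBBBBBBBBBBBBBBBBBBBBBBBBBB.............BBBBBBBBBBBBBBBBBBBBBBBBBBBBBBBBBBBkkkkkkkkkk....................kkkkkkkkk
```

```bash
python3 -m creep '0 0 0 -.068 -.002 0 -1;0 0 0 -.068 -.002 0 -1;0 0 0 -.068 -.002 0 -1;0 0 0 -.068 -.002 .1 -1;0 0 0 -.068 -.002 .155 -1;0 0 0 -.068 -.002 .155 -1' 30 && python3 -m creep '0 0 0 .01 0 0 -1;0 0 0 .027 0 .002 -1;0 0 0 .043 0 .006 -1;0 0 0 .059 0 .012 -1;0 0 0 .069 0 .017 -1'; python3 -c "
from rig import monitor
from h import *
s=monitor.observe(); print(np.round(C.T@(s['position']-O)*1000,1),np.round(C.T@s['wrist_force'],1),s['width'])"
```

```text
t: 20.92
position: [0.5962, 0.023, 0.2029]
tcp_rot: [[-0.991, -0.131, -0.003], [-0.131, 0.991, -0.001], [0.003, -0.0, -1.0]]
wrist_force: [0.1, -0.3, 0.9]
width: -0.0001
t: 21.55
position: [0.5699, 0.0196, 0.1975]
tcp_rot: [[-0.991, -0.131, 0.0], [-0.131, 0.991, 0.0], [-0.0, 0.0, -1.0]]
wrist_force: [0.9, 0.4, 1.3]
width: -0.0002
[-93.2  44.1 197.5] [0.9 0.2 1.3] -0.00017590347313194165
```

```bash
python3 -m creep '0 0 0 .008 0 .005 -1;0 0 0 .016 0 .01 -1;0 0 0 .024 0 .017 -1;0 0 0 .032 0 .024 -1;0 0 0 .038 0 .03 -1'; python3 -c "
from rig import monitor
from h import *
s=monitor.observe(); print(np.round(C.T@(s['position']-O)*1000,1),np.round(C.T@s['wrist_force'],1),s['width'])"
```

```text
t: 22.18
position: [0.555, 0.0175, 0.1853]
tcp_rot: [[-0.991, -0.131, -0.0], [-0.131, 0.991, -0.0], [0.0, -0.0, -1.0]]
wrist_force: [0.4, -0.4, 1.4]
width: 0.0001
[-108.2   44.   185.3] [ 0.3 -0.4  1.4] 6.54231041181192e-05
```

```bash
python3 -m creep '0 0 0 -.01 0 -.05 -1;0 0 0 -.01 0 -.15 -1;0 0 0 -.01 0 -.15 -1;0 0 0 -.01 0 -.15 -1'; python3 look.py
```

```text
t: 22.68
position: [0.5589, 0.0182, 0.245]
tcp_rot: [[-0.991, -0.131, -0.001], [-0.131, 0.991, 0.0], [0.0, 0.0, -1.0]]
wrist_force: [0.5, 0.4, -0.6]
width: 0.0001
[-104.3   44.2  245. ] [ 0.6  0.4 -0.6] 0.0001
[188.5 278. ] [39 40]
theta [0.75451128] err mm [0.06610766] ball [[-131.5   43.4  189.5]]
crossings [0.74962406]
front of ball by depth [-131.8   43.4  190.5]
[(0.91, [-134.0, 48.0, 196.0])]
```

```bash
python3 -m creep '0 0 0 .084 0 0 -1;0 0 0 .084 0 0 -1;0 0 0 .084 0 .05 -1;0 0 0 .09 0 .07 -1;0 0 0 .096 0 .09 -1;0 0 0 .103 0 .105 -1;0 0 0 .109 0 .121 -1;0 0 0 .114 0 .138 -1'; python3 -c "
from rig import monitor
from h import *
s=monitor.observe(); print(np.round(C.T@(s['position']-O)*1000,1),np.round(C.T@s['wrist_force'],1),s['width'])"
```

```text
t: 23.78
position: [0.5104, 0.0115, 0.19]
tcp_rot: [[-0.991, -0.13, -0.008], [-0.13, 0.991, 0.0], [0.008, 0.001, -1.0]]
wrist_force: [-45.6, -4.1, 44.0]
width: -0.0004
[-153.2   43.9  190. ] [-45.8   1.9  44. ] -0.0003687158848030336
```

```bash
python3 -m creep '0 0 0 0 0 -.06 -1;0 0 0 -.12 0 -.15 -1;0 0 0 -.12 0 -.15 -1;0 0 0 -.12 0 -.15 -1'; python3 look.py
```

```text
t: 24.28
position: [0.5612, 0.0183, 0.2498]
tcp_rot: [[-0.991, -0.131, -0.001], [-0.131, 0.991, -0.0], [0.001, -0.0, -1.0]]
wrist_force: [-0.1, -0.4, 0.1]
width: -0.0006
[-101.9   44.   249.8] [-0.2 -0.4  0.1] -0.0006
[169.5 278.5] [37 37]
theta [0.91578947] err mm [-0.00331599] ball [[-138.9   43.5  181.4]]
crossings [0.91578947]
front of ball by depth [-139.3   43.5  183.3]
[(0.98, [-135.0, 49.0, 186.0])]
```

```bash
python3 -m creep '0 0 0 .076 0 0 -1;0 0 0 .076 0 .04 -1;0 0 0 .078 0 .085 -1;0 0 0 .082 0 .095 -1;0 0 0 .086 0 .105 -1;0 0 0 .0905 0 .1125 -1;0 0 0 .0943 0 .12 -1'; python3 -c "
from rig import monitor
from h import *
s=monitor.observe(); print(np.round(C.T@(s['position']-O)*1000,1),np.round(C.T@s['wrist_force'],1),s['width'])"
```

```text
t: 25.25
position: [0.5243, 0.0135, 0.2024]
tcp_rot: [[-0.991, -0.131, 0.0], [-0.131, 0.991, 0.0], [-0.0, 0.0, -1.0]]
wrist_force: [0.5, -0.3, 0.0]
width: 0.0002
[-139.2   44.   202.4] [ 0.4 -0.3  0. ] 0.00015935007561446954
```

```bash
python3 -m creep '0 0 0 .004 0 .008 -1;0 0 0 .007 0 .0155 -1;0 0 0 .0095 0 .0235 -1'; python3 -c "
from rig import monitor
from h import *
s=monitor.observe(); print(np.round(C.T@(s['position']-O)*1000,1),np.round(C.T@s['wrist_force'],1),s['width'])"
```

```text
t: 25.62
position: [0.5204, 0.013, 0.1928]
tcp_rot: [[-0.991, -0.131, -0.0], [-0.131, 0.991, 0.0], [0.0, 0.0, -1.0]]
wrist_force: [-3.7, -1.2, 5.4]
width: -0.0002
[-143.1   44.   192.8] [-3.8 -0.7  5.4] -0.00019067483992355697
```

```bash
python3 -m creep '0 0 0 .003 0 .008 -1;0 0 0 .004 0 .016 -1;0 0 0 .0045 0 .0235 -1'; python3 -c "
from rig import monitor
from h import *
s=monitor.observe(); print(np.round(C.T@(s['position']-O)*1000,1),np.round(C.T@s['wrist_force'],1),s['width'])"
```

```text
t: 26.0
position: [0.5187, 0.0128, 0.1833]
tcp_rot: [[-0.991, -0.131, -0.0], [-0.131, 0.991, -0.0], [0.0, -0.0, -1.0]]
wrist_force: [-1.7, -0.0, 1.2]
width: 0.0002
[-144.8   44.   183.3] [-1.7  0.2  1.2] 0.0001634550297720151
```

```bash
python3 -m creep '0 0 0 .002 0 .008 -1;0 0 0 .002 0 .016 -1;0 0 0 .002 0 .0235 -1'; python3 -c "
from rig import monitor
from h import *
s=monitor.observe(); print(np.round(C.T@(s['position']-O)*1000,1),np.round(C.T@s['wrist_force'],1),s['width'])"
```

```text
t: 26.38
position: [0.5179, 0.0127, 0.1739]
tcp_rot: [[-0.991, -0.131, 0.0], [-0.131, 0.991, -0.0], [-0.0, -0.0, -1.0]]
wrist_force: [-0.7, -0.6, 1.7]
width: 0.0002
[-145.6   44.1  173.9] [-0.8 -0.5  1.7] 0.000159584396829767
```

```bash
python3 -m creep '0 0 0 0 0 .006 -1;0 0 0 0 0 .011 -1;0 0 0 0 0 .011 -1'; python3 -c "
from rig import monitor
from h import *
s=monitor.observe(); print(np.round(C.T@(s['position']-O)*1000,1),np.round(C.T@s['wrist_force'],1),s['width'])"
```

```text
t: 26.75
position: [0.5179, 0.0126, 0.1696]
tcp_rot: [[-0.991, -0.131, -0.0], [-0.131, 0.991, -0.0], [0.0, -0.0, -1.0]]
wrist_force: [0.6, -0.1, 0.7]
width: -0.0001
[-145.6   44.   169.6] [ 0.6 -0.2  0.7] -9.025521837349929e-05
```

Back off upward and look at where the handle is.

```bash
python3 -m creep '0 0 0 0 0 -.08 -1;0 0 0 -.11 0 -.2 -1;0 0 0 -.11 0 -.2 -1;0 0 0 -.11 0 -.2 -1'; python3 look.py
```

```text
t: 27.25
position: [0.5613, 0.0184, 0.2494]
tcp_rot: [[-0.991, -0.131, -0.0], [-0.131, 0.991, -0.0], [0.0, -0.0, -1.0]]
wrist_force: [-0.3, 0.2, -0.2]
width: -0.0
[-101.8   44.   249.4] [-0.3  0.2 -0.2] -0.0
[146.5 278.5] [33 33]
theta [1.33120301] err mm [-0.02486132] ball [[-151.1   43.6  156.1]]
crossings [1.33120301]
front of ball by depth [-151.4   43.6  158.6]
[(0.77, [-145.0, 48.0, 161.0])]
```

```bash
python3 -m creep '0 0 0 .118 0 0 -1;0 0 0 .118 0 .1 -1;0 0 0 .118 0 .19 -1;0 0 0 .118 0 .205 -1;0 0 0 .118 0 .213 -1;0 0 0 .118 0 .221 -1'; python3 -c "
from rig import monitor
from h import *
s=monitor.observe(); print(np.round(C.T@(s['position']-O)*1000,1),np.round(C.T@s['wrist_force'],1),s['width'])"
```

```text
t: 28.1
position: [0.5152, 0.0122, 0.1621]
tcp_rot: [[-0.991, -0.131, 0.001], [-0.131, 0.991, 0.0], [-0.001, 0.0, -1.0]]
wrist_force: [-1.7, -0.9, 1.1]
width: 0.0
[-148.3   44.   162.1] [-1.8 -0.6  1.1] 3.478613532732416e-05
```

```bash
python3 -m creep '0 0 0 0 0 .006 -1;0 0 0 0 0 .012 -1;0 0 0 0 0 .012 -1'; python3 -c "
from rig import monitor
from h import *
s=monitor.observe(); print(np.round(C.T@(s['position']-O)*1000,1),np.round(C.T@s['wrist_force'],1),s['width'])"
```

```text
t: 28.48
position: [0.5148, 0.0123, 0.1565]
tcp_rot: [[-0.991, -0.131, 0.0], [-0.131, 0.991, -0.0], [-0.0, -0.0, -1.0]]
wrist_force: [0.0, -0.5, 0.6]
width: -0.0001
[-148.7   44.1  156.5] [-0.  -0.5  0.6] -0.00014679134524975927
```

```bash
python3 -m creep '0 0 0 0 0 .005 -1;0 0 0 0 0 .01 -1;0 0 0 0 0 .01 -1'; python3 -c "
from rig import monitor
from h import *
s=monitor.observe(); print(np.round(C.T@(s['position']-O)*1000,1),np.round(C.T@s['wrist_force'],1),s['width'])"
```

```text
t: 28.85
position: [0.5147, 0.0122, 0.1523]
tcp_rot: [[-0.991, -0.131, -0.0], [-0.131, 0.991, -0.0], [0.0, -0.0, -1.0]]
wrist_force: [-0.4, 0.2, 1.1]
width: -0.0
[-148.9   44.   152.3] [-0.3  0.2  1.1] -2.3115777471366144e-05
```

```bash
python3 -m creep '0 0 0 0 0 .004 -1;0 0 0 0 0 .008 -1;0 0 0 0 0 .008 -1'; python3 -c "
from rig import monitor
from h import *
s=monitor.observe(); print(np.round(C.T@(s['position']-O)*1000,1),np.round(C.T@s['wrist_force'],1),s['width'])"
```

```text
t: 29.22
position: [0.5149, 0.0122, 0.1502]
tcp_rot: [[-0.991, -0.131, 0.0], [-0.131, 0.991, 0.001], [-0.0, 0.001, -1.0]]
wrist_force: [-8.3, -0.1, 23.4]
width: -0.0003
[-148.6   44.   150.2] [-8.3  1.  23.4] -0.00026573587658297804
```

Force rises to 23 N: end stop. Retreat up and check all three bystanders and the handle.

```bash
python3 -m creep '0 0 0 0 0 -.08 -1;0 0 0 -.11 0 -.25 -1;0 0 0 -.11 0 -.25 -1;0 0 0 -.11 0 -.25 -1'; python3 look.py pics/w9.png; python3 prof.py last.npz
python3 - <<'E'
from rig import capture,search_frame
import numpy as np
p=capture("scene")
for t in("meter_mid","jar_mid","carton_mid"): print(t,[(round(d["score"],2),np.round(d["at"],3).tolist()) for d in search_frame(p,t)[:1]])
E
```

```text
t: 29.72
position: [0.5592, 0.0181, 0.2499]
tcp_rot: [[-0.991, -0.131, 0.002], [-0.131, 0.991, 0.0], [-0.002, -0.0, -1.0]]
wrist_force: [-0.1, 0.4, -0.6]
width: 0.0
[-104.    44.1  249.9] [-0.1  0.4 -0.6] 0.0
[142.5 278.5] [31 31]
theta [1.6] err mm [-0.80714756] ball [[-153.8   43.6  138. ]]
crossings []
front of ball by depth [-154.1   43.6  140.5]
[(0.71, [-145.0, 49.0, 144.0])]
last.npz 0.16 ....BBBBBBBBBBBBBBBBBBBBBBBBBBBBBBBBBBBBBBB.............BBBBBBBBBBBBBBBBBBBBBBBBBBBBBBBBBBBkkkkkkkkkkk...................kkk......
last.npz 0.155 ....BBBBBBBBBBBBBBBBBBBBBBBBBBBBBBBBBBBBBBB.............BBBBBBBBBBBBBBBBBBBBBBBBBBBBBBBBBBBkkkkkkkkkkk...................kkkkkkkkk
last.npz 0.15 ....BBBBBBBBBBBBBBBBBBBBBBBBBBBBBBBBBBBBBBB.............BBBBBBBBBBBBBBBBBBBBBBBBBBBBBBBBBBBkkkkkkkkkkk...................kkkkkkkkk
meter_mid [(0.91, [0.617, 0.288, 0.04])]
jar_mid [(0.61, [0.748, -0.113, 0.178])]
carton_mid [(0.82, [0.75, -0.111, 0.185])]
```

View pics/w9.png

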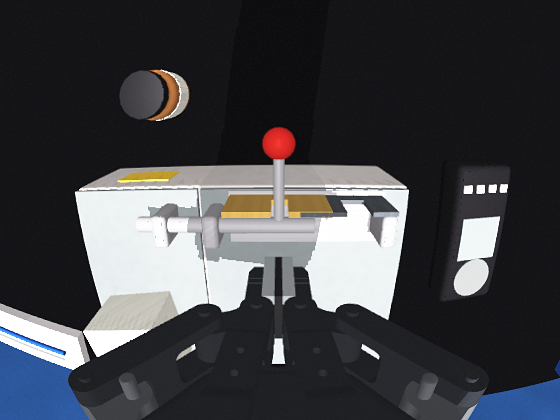

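The picture shows the knob hanging in front at (279,143), the rod lying in the keeper notch at (279,208), and the bolt shot through its staple. The robot is clear, so I am handing in.

```bash
python3 -c "
from rig import job; print(job.close_job())"
```

```text
the job is handed in; nothing more can be done
None
```

The chest looks locked: I raised the handle, slid the bolt about 62 mm along to the keeper, and pushed the handle down into the keeper's notch to its stop. I handed in at about 30 s; no verdict is reported.

**How it went**
- Gripping the knob to raise the handle failed three times; the ball slipped out as it turned between the pads. One slip came after the handle was part way up.
- I raised it instead by pushing with closed fingers along its arc. I gripped only for the straight slide and for a 2 mm correction to centre the rod on the notch. I then pushed the handle down from behind and from above.
- Two pushes pressed at the wrong angle on the knob. The wrist read about 62 N and 64 N, below the 120 N limit. The contact was with the fingers, but I could not tell whether the 40 N limit on the arm and gripper body was touched.

**Last checks**
- **Handle:** a 23 N stop was felt at the bottom. From the wrist picture the ball is at z ≈ 140 mm and x ≈ -154 mm in the chest frame, so the handle is level (about 1.57 rad).
- **Bolt:** I estimate its travel at about 66 to 68 mm from where the knob stands (y = 43.6 mm); the notch centre measured y ≈ 43.8 mm.
- **Robot:** the wrist force was about zero, with the fingers well above everything.
- **Bystanders:** the meter and carton were within about 4 mm of where they started. The network missed the jar in the last scene picture and reported the carton in its place. In the wrist picture the jar stands upright where it was, and no arm motion went near it, but I did not measure it.
- **Disagreement:** the network's knob position was 5 to 9 mm off my own ray and depth measurement; I used my own.

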